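# Strike the marking punch, then hold the jig lid open

## Robot

A 6-joint arm with a two-finger parallel gripper is mounted at the origin on the work surface. World frame = base frame: x ahead of the robot, y to its left, z up, the work surface at z = 0. Lengths are in m, angles in rad, forces in N, time in s.
With the tool pointing down it reaches from about 0.425 to 0.95 m from the base axis. Payload 3.5 kg.
Tool frame: the origin (TCP) lies between the finger pads; the fingertips stand 22 mm ahead of it and the grasp point (between the pads) lies 3 mm ahead of it (ctrl.nose_length is the z of the fingertips in the tool frame, in m); z points along the fingers, y is the line along which they close (so a half turn about z gives the same grasp; the last joint's range is limited). The gripper opens to 85 mm and grips with 20 to 120 N. Pads are 22 mm wide; open, the fingers measure 114 mm over their backs; the gripper's body (76 mm by 85 mm) begins 54 mm behind the grasp point. The pads swing forward as they close: fully open they stand 13 mm farther back than shut.
Start: joints at [-1.317, 0.286, 1.577, -0, 1.279, -0.15], TCP at [0.265, -0.621, 0.253] pointing down, gripper open.
Joint ranges: [-2.77, 2.77], [-0.9, 2.22], [0.21, 2.48], [-1.53, 4.67], [0.24, 2.81], [-2.84, 2.84]. Speed limits (rad/s): [2.79, 2.79, 3.14, 3.14, 3.14, 3.14].

## Interface

Orientations are given as a unit quaternion [x, y, z, w].
In Python, from plant import ctrl gives the robot as it stands. The module is installed in compiled form; this text tells all that it offers.
- The arm moves only by the tool send_rows, never from a script. Its argument "rows" is text: rows parted by semicolons, each of 7 numbers parted by spaces: the turn, a rotation vector about the tool's x, y, z in shares of 180 degrees (1.0 is 180 degrees), then the shift along the tool's x, y, z in parts of the range, where 1.0 means 800 mm, then the opening, from -1 (shut) to 1 (fully open). A call has 1 to 8 rows; each row is the pose to reach, as a shift and turn from the pose commanded when the call began, along the tool's axes at that moment; what a row does not reach only later rows make up. A row lasts 1/8 s, in which the tool goes at most 62.5 mm and 10.7 degrees, less where a joint would pass 70% of its speed; a pose out of reach is approached as far as the arm can. No shift or turn number may pass 1 either way. A call with a gripper value outside its range is refused whole. The fingers move at their own pace and stop on an object; "grip_force" is the grip in N (left out, the last holds). Time passes only in rows, so rows that repeat a pose let the fingers close. It gives the time, the measured TCP pose, the force, the opening and the grip force at its end, in the units of the state.
- ctrl.get_state(): the state, without advancing time (a new reading comes with each control period).
- ctrl.read_camera(name): name is "scene" or "top" or "wrist"; returns a dict with "color" (384x512x3 uint8, red, green, blue), "fx", "fy", "cx", "cy" (pixels), "extrinsics" (4x4, takes a point from world to camera coordinates). Camera axes: x right, y down, z forward; pixel columns grow to the right and rows downward; lengths in m; the calibration is good to about 2 mm. A picture is of the moment at which its call begins. There is no depth.
- ctrl.sign_off(): hands the job in; it is judged then, once.
Trained networks look in a picture, given as the dict that the camera call returned (one of the last four; its "shot" number tells which), for a name from the list of things; names that differ only in an ending like _2 or _b are one class to them, and where a whole thing is asked for, a point or a joint stands for the part that bears it (a point fixed in the world has none). Each returns a list of dicts, best first, with "p" (0 to 1); they miss things now and then, are a little off and sometimes report something else, mostly with a low value. They report only what shows in the picture. A call takes as long as a camera call. They do not tell look-alikes from the thing itself.
- ctrl.look_for(picture, target): "position" ([x, y, z] in m, in the coordinates of the camera as it stood for that picture, good to about 4 mm: the middle of the surface that is visible of it).
The state is a dict: "time": time; "qpos": joint angles; "dq": joint speeds; "joint_efforts": joint torques, N m; "eef_pos": TCP position; "tcp_rot": TCP orientation; "contact_force": force on the tool from outside, world axes, zero at the start; "wrist_torque": the same for the moment, N m; "opening": opening from 0.0 (shut) to 1.0 (fully open); "finger_force": force on a finger pad.
Only numpy, scipy, OpenCV 4.12 (cv2) and the standard library are available. Lean on these libraries where they do the work, as an engineer would, in place of code of your own. Each camera call takes 0.05 s, during which the arm holds its last target. There are 200 camera calls.

## Task

Mark the handle blank lying in the marking jig: pick up the mallet by its handle and give the sprung punch on the jig's lid a brisk blow with the mallet that drives it right down, then set the mallet down (not drop it) on the bench clear of the jig. Next lift the lid by its handle and finish while still holding it open at about 60 degrees, without letting it drop, so that a workmate can take the blank out; the lid has no stay and falls shut if let go. Leave the blank in its slot and the other things on the bench where they are.

Things in the scene. Friction and masses are not known exactly. Their poses are not given: they have to be found in the camera images.
- jig: The marking jig, fixed on the bench, left or right of the mallet: dark steel base plate 175 x 110 x 14 mm with two aluminium rails, a slot between them for the blank, and two hinge ears at the far end; 56 mm high without the punch. Origin at the centre of its underside (2.5 mm from the plate's middle); own x runs along the slot from the lid's handle towards the hinge, z up.
- leaf (a joint): Opening angle of the jig's lid in rad: 0 shut, 1.047 = 60 degrees, 1.9 its stop. The lid is an aluminium plate 136 x 64 x 10 mm, about 0.4 kg in all, level when shut, 38 to 48 mm above the bench. It turns about the jig's y axis through point lid_hinge; opening raises the handle and swings it over towards the hinge. No stay, spring or catch: it falls shut below about 90 degrees.
- lid_handle (a point): Centre of the lid's handle: a black plastic cylinder 24 mm in diameter, 44 mm long, lying along the lid, 193 mm from the hinge axis, 43 mm beyond the plate's free edge (thin stem between), 43 mm above the bench when shut, nothing under or beside it. Gripped across its sides it turns between the pads as the lid swings. Axes: x along the lid towards the hinge, y along the hinge.
- lid_hinge (a point): The point on the lid's hinge axis at mid width, 80 mm along the jig's x from its origin and 43 mm above the bench. Its y axis is the hinge axis; it turns with the lid.
- punch (a joint): How far the punch is driven down, in m: 0 sprung up, 0.012 right down on its stop. It takes about 2 N to start and 6.5 N to hold down, and springs back up by itself.
- punch_top (a point): Centre of the flat round steel head (28 mm diameter) of the punch, which stands in a steel sleeve on the lid, 85 mm from the hinge axis; 103 mm above the bench when the lid is shut and the punch is up. Struck straight down.
- mallet: The mallet, about 0.5 kg: round head 44 mm in diameter, 80 mm long, white nylon faces, steel middle; flat-sided wooden handle 19 mm wide, 25 mm deep, to 208 mm from the head's axis. It stands on one face with the handle level, 40 mm above the bench. Origin at the centre of the lower face (the one to strike with); own z up along the head, own -x along the handle.
- mallet_grip (a point): Point to grip on the mallet's handle: 65 mm from the head's axis and 40 mm above the lower face; fingers close along the mallet's own y.
- blank: The wooden handle blank in the jig's slot, 105 x 16 x 14 mm, its top 34 mm above the bench, under the lid. Origin at the centre of its underside.
- nest (a point): Place of the blank in the jig: where the centre of its underside belongs, 20 mm above the bench.
- spoon_a: A wooden-handled steel spoon lying between jig and mallet, 175 mm long, under 15 mm high; bystander.
- spare_a: A spare handle blank, 105 x 16 x 14 mm, between jig and mallet; bystander.
- spare_b: Another such spare blank, to the left; bystander.
- pliers: Pliers with red grips, 170 mm long, 16 mm high; bystander.
Things that resemble listed ones, but are neither listed nor needed, are in the scene too. Of the things that look like the jig, take the one that is farthest to the robot's right at the start. Leave any turquoise look-alike of the mallet alone.

How it is judged:
By the outcome, as a careful person would: the job done as asked, in the order asked, and still so for the second after the job is handed in, while the arm keeps its last pose, push and grip.
It also fails if it takes over 64 s, if anything falls off the work surface, if the arm or the gripper's body presses on something with over 40 N, if the wrist force passes 120 N, or if a joint passes its speed limit or range.

## Working session

There is one attempt and no reset: what is moved stays moved. The work goes in short steps, Python scripts to look and compute and a tool call to move; the robot and the scene stay as the last step left them, time stands still between calls to the robot, and variables do not carry over. Pictures are saved under pics/ and viewed, at most 10 in all, crops included, and the job is handed in when it is done.

Besides the shell and the picture viewer there is one more tool, called as name(argument=value, ...) on one line, values as JSON. send_rows: Moves the arm, as the interface text tells. Its arguments: {"type":"object","properties":{"rows":{"type":"string"},"grip_force":{"type":"number"}},"required":["rows"]}

```bash
mkdir -p pics
cat > h.py <<'E'
from plant import ctrl
import numpy as np, cv2
from scipy.spatial.transform import Rotation as R
def cam(n,save=None):
    p=ctrl.read_camera(n)
    if save: cv2.imwrite('pics/'+save,p['color'][:,:,::-1])
    return p
def find(p,t,pm=0.2):
    E=np.array(p['extrinsics']); out=[]
    for d in ctrl.look_for(p,t):
        if d['p']<pm: continue
        c=np.array(d['position']); w=np.linalg.inv(E)@np.r_[c,1]
        px=(p['fx']*c[0]/c[2]+p['cx'],p['fy']*c[1]/c[2]+p['cy'])
        out.append((round(d['p'],2),np.round(w[:3],4).tolist(),np.round(px).astype(int).tolist()))
    return out
E
python3 - <<'E'
from h import *
a=cam('scene','s1.png');b=cam('top','t1.png')
cv2.imwrite('pics/both.png',cv2.resize(np.vstack([cv2.imread('pics/s1.png'),cv2.imread('pics/t1.png')]),(400,600)))
for n,p in(('scene',a),('top',b)):
    for t in ['jig','lid_handle','punch_top','lid_hinge','mallet','mallet_grip','spoon_a','spare_a','pliers']:
        print(n,t,find(p,t))
s=ctrl.get_state();print(s['time'],s['eef_pos'],s['tcp_rot'],s['opening'],ctrl.nose_length)
E
```

```text
scene jig [(0.97, [0.2587, 0.312, 0.0414], [287, 133]), (0.74, [0.5929, -0.1519, 0.0545], [235, 262]), (0.71, [0.6299, 0.1508, 0.0516], [337, 212])]
scene lid_handle [(0.85, [0.6223, 0.166, 0.0446], [339, 209]), (0.66, [0.2466, 0.3258, 0.0479], [288, 129])]
scene punch_top [(0.62, [0.2417, 0.3301, 0.101], [289, 114]), (0.57, [0.6165, 0.1683, 0.1035], [341, 191])]
scene lid_hinge [(0.87, [0.6196, 0.1723, 0.0445], [340, 208]), (0.61, [0.2508, 0.3263, 0.0477], [289, 129]), (0.44, [0.6139, 0.168, 0.1074], [340, 190]), (0.37, [0.5018, 0.3906, 0.0154], [357, 164])]
scene mallet [(0.86, [0.7211, -0.3101, 0.05], [207, 349]), (0.72, [0.5931, -0.152, 0.0545], [235, 262])]
scene mallet_grip [(0.8, [0.5873, -0.1472, 0.0549], [235, 260]), (0.62, [0.7212, -0.3149, 0.0545], [204, 350])]
scene spoon_a [(0.74, [0.6179, 0.1699, 0.0464], [339, 207]), (0.7, [0.6601, -0.0044, 0.0107], [301, 259])]
scene spare_a [(0.84, [0.5136, -0.0106, 0.0115], [261, 226]), (0.74, [0.5021, 0.3913, 0.0147], [357, 164])]
scene pliers [(0.61, [0.4557, -0.3958, 0.015], [112, 291])]
top jig [(0.9, [0.6053, 0.1727, 0.045], [1
[... 296 characters left out ...]
0.2426, 0.3243, 0.0506], [115, 296]), (0.58, [0.6065, 0.1726, 0.0478], [183, 158])]
top mallet [(0.62, [0.7108, -0.3236, 0.052], [365, 125]), (0.56, [0.5337, -0.1345, 0.0542], [297, 186])]
top mallet_grip [(0.69, [0.5368, -0.1329, 0.053], [296, 185]), (0.55, [0.7102, -0.3269, 0.0543], [366, 125]), (0.2, [0.603, 0.1673, 0.0464], [185, 159])]
top spoon_a [(0.74, [0.6545, -0.0032, 0.0089], [249, 146])]
top spare_a [(0.81, [0.4967, 0.3947, 0.0142], [102, 198]), (0.58, [0.5105, -0.0092, 0.0176], [250, 196])]
top pliers [(0.64, [0.4512, -0.3935, 0.0164], [389, 220])]
1.0 [ 0.26524602 -0.62069282  0.25334469] [ 9.79685543e-01  2.00539864e-01 -7.00203590e-07  2.74244887e-06] 1.0011928199148206 0.022
```

View pics/t1.png

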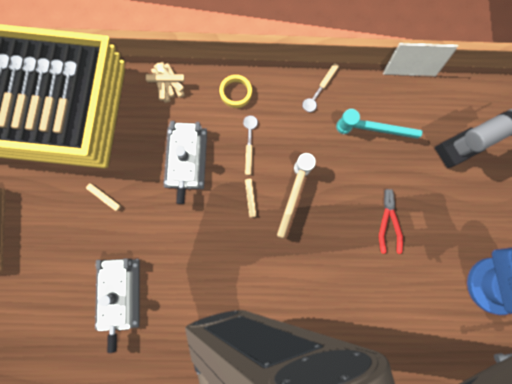

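View pics/s1.png

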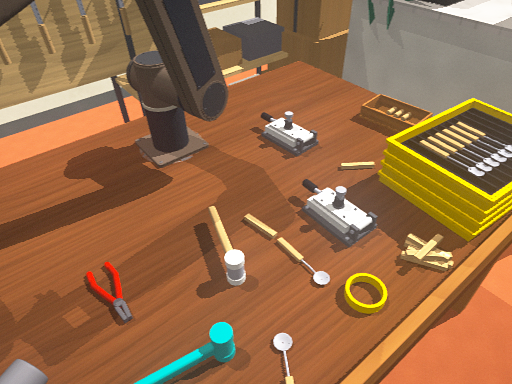

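The top view shows the target jig at px (185,158), with its black handle at (181,196) and its hinge end at (187,125). It is the right-hand one of the two jigs. The white mallet has its head at (306,163) and handle end at (284,236). The turquoise look-alike is at (350,122), and the scene view agrees.

```bash
cat >> h.py <<'E'
def ray(p,u,v):
    Ei=np.linalg.inv(np.array(p['extrinsics']))
    d=Ei[:3,:3]@np.array([(u-p['cx'])/p['fx'],(v-p['cy'])/p['fy'],1]); return Ei[:3,3],d
def atz(p,u,v,z):
    o,d=ray(p,u,v); return np.round(o+d*(z-o[2])/d[2],4)
def tri(*L):
    A=np.zeros((3,3));b=np.zeros(3)
    for p,u,v in L:
        o,d=ray(p,u,v);d=d/np.linalg.norm(d);M=np.eye(3)-np.outer(d,d);A+=M;b+=M@o
    return np.round(np.linalg.solve(A,b),4)
def proj(p,w):
    c=np.array(p['extrinsics'])@np.r_[w,1]; return np.round([p['fx']*c[0]/c[2]+p['cx'],p['fy']*c[1]/c[2]+p['cy']],1)
def delta(pos,Rt):
    "shift mm and rotvec deg in tool axes from present pose to pos,Rt"
    s=ctrl.get_state();R0=R.from_quat(s['tcp_rot'])
    return np.round(np.degrees((R0.inv()*Rt).as_rotvec()),2),np.round(1000*R0.inv().apply(np.array(pos)-s['eef_pos']),1)
def down(yaw):
    "tool pointing down, tool y axis at yaw(deg) in world"
    y=np.array([np.cos(np.radians(yaw)),np.sin(np.radians(yaw)),0]);z=np.array([0,0,-1.]);x=np.cross(y,z)
    return R.from_matrix(np.c_[x,y,z])
E
python3 - <<'E'
from h import *
b=cam('top');a=cam('scene')
print('head',atz(b,306,163,.08),'end',atz(b,284,235,.04))
print('head scene',atz(a,235,258,.08))
print('lidh',atz(b,181,196,.05),'punch',atz(b,183,155,.103),'ear',atz(b,187,126,.05))
print('lidh tri',tri((b,181,196),(a,311,186)),'punch',tri((b,183,155),(a,341,190)))
w=cam('wrist');s=ctrl.get_state();Ei=np.linalg.inv(w['extrinsics']);R0=R.from_quat(s['tcp_rot'])
print('wristcam in tool',R0.inv().apply(Ei[:3,3]-s['eef_pos']),R0.inv().as_matrix()@Ei[:3,:3],w['fx'])
print(R0.as_matrix())
c=cv2.imread('pics/t1.png')[110:260,150:330];cv2.imwrite('pics/c1.png',cv2.resize(c,None,fx=4,fy=4,interpolation=cv2.INTER_CUBIC))
E
```

```text
head [ 0.5911 -0.1542  0.08  ] end [ 0.4039 -0.1015  0.04  ]
head scene [ 0.6011 -0.1546  0.08  ]
lidh [0.5007 0.1733 0.05  ] punch [0.5979 0.1641 0.103 ] ear [0.6951 0.1671 0.05  ]
lidh tri [0.5039 0.1774 0.0409] punch [0.6054 0.1719 0.0956]
wristcam in tool [ 0.07603068 -0.00063504 -0.12104283] [[-3.89270246e-04 -9.55393218e-01 -2.95336497e-01]
 [ 9.99999837e-01 -2.48891501e-04 -5.12909618e-04]
 [ 4.16523627e-04 -2.95336649e-01  9.55393160e-01]] 282.47802230818536
[[ 9.19584514e-01  3.92892251e-01 -1.76701951e-05]
 [ 3.92892251e-01 -9.19584514e-01  1.85387413e-05]
 [-8.96550998e-06 -2.39904222e-05 -1.00000000e+00]]
```

View pics/c1.png

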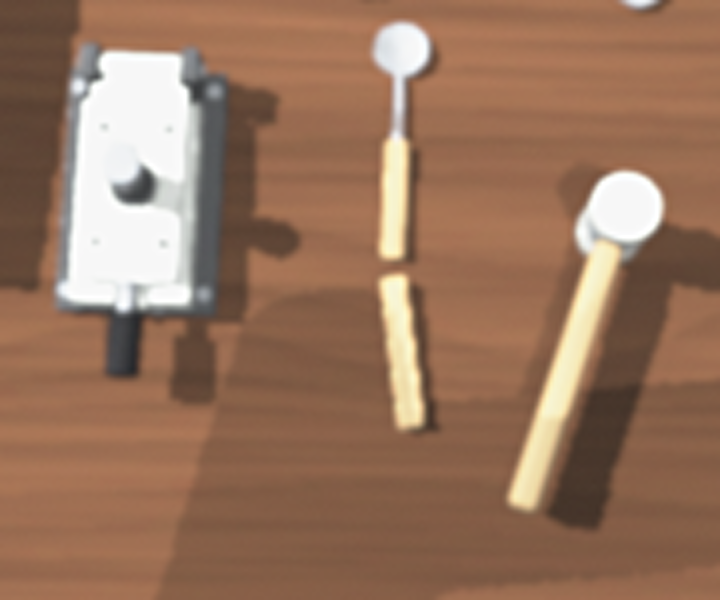

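The enlarged crop puts the lid handle at px (180.5,196), the punch at (181,152), the mallet head top at (306.5,162) and the handle end at (281,234). I'll move above the mallet grip next.

Run:
```python
from h import *
print(delta([0.53,-0.137,0.25],down(-106)))
```

```text
(array([-0.  ,  0.  , 39.13]), array([ 433.5, -340.8,    3.3]))
```

Units first: shifts go in shares of 800 mm and turns go in shares of 180 degrees. So 433 mm / 800 = 0.5413, -341 mm / 800 = -0.4263, 39 degrees / 180 = 0.2167.

send_rows(rows="0 0 0.2167 0.5413 -0.4263 0.0038 1;0 0 0.2167 0.5413 -0.4263 0.0038 1;0 0 0.2167 0.5413 -0.4263 0.0038 1;0 0 0.2167 0.5413 -0.4263 0.0038 1;0 0 0.2167 0.5413 -0.4263 0.0038 1;0 0 0.2167 0.5413 -0.4263 0.0038 1;0 0 0.2167 0.5413 -0.4263 0.0038 1;0 0 0.2167 0.5413 -0.4263 0.0038 1")

```text
time: 2.15
eef_pos: [0.5057, -0.18, 0.2511]
tcp_rot: [0.99, -0.138, 0.001, 0.0]
contact_force: [0.6, -0.8, 1.3]
opening: 0.998
finger_force: 0.0
```

Run:
```python
from h import *
s=ctrl.get_state();print(s['time'],s['eef_pos'],s['qpos'],s['dq'].round(2))
w=cam('wrist','w1.png')
for t in ['mallet','mallet_grip']: print(find(w,t))
print(delta([0.53,-0.137,0.25],down(-106)))
```

```text
2.15 [ 0.50566854 -0.18003882  0.25105429] [-5.31147124e-01 -1.82190528e-02  1.91877099e+00 -7.61224636e-06
  1.23980368e+00  1.31670934e+00] [ 0.95  0.13 -0.12  0.   -0.01  0.94]
[(0.67, [0.5095, -0.0083, 0.0155], [124, 197]), (0.6, [0.5529, -0.1362, 0.0536], [200, 142])]
[(0.64, [0.553, -0.1363, 0.0498], [201, 142])]
(array([ 0.01, -0.02,  0.45]), array([ 11.9, -47.2,   0.8]))
```

View pics/w1.png

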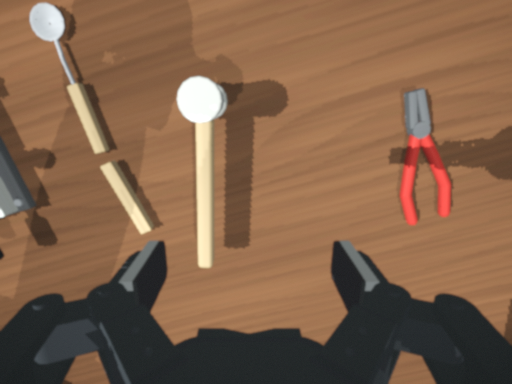

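The wrist view shows the mallet head top at (200,99) and the handle end at (205,265). The handle runs almost along tool x, so the yaw is right.

send_rows(rows="0 0 0 0 0 0 1;0 0 0 0 0 0 1")

```text
time: 2.55
eef_pos: [0.5044, -0.1832, 0.2506]
tcp_rot: [0.99, -0.139, -0.0, 0.0]
contact_force: [-0.5, 0.0, 0.5]
opening: 0.999
finger_force: 0.0
```

Run:
```python
from h import *
s=ctrl.get_state();print(s['time'],s['eef_pos'])
w=cam('wrist');cv2.imwrite('pics/w2.png',w['color'][:,:,::-1])
for t in ['mallet','mallet_grip']: print(find(w,t))
im=w['color'].astype(int)
hsv=cv2.cvtColor(w['color'],cv2.COLOR_RGB2HSV)
m=((hsv[:,:,1]<25)&(hsv[:,:,2]>190)).astype(np.uint8)
n,l,st,c=cv2.connectedComponentsWithStats(m)
for i in range(1,n):
    if st[i,4]>150: print('white',st[i],c[i],atz(w,*c[i],.08))
m=((hsv[:,:,0]>12)&(hsv[:,:,0]<32)&(hsv[:,:,2]>165)&(hsv[:,:,1]<140)).astype(np.uint8)
n,l,st,c=cv2.connectedComponentsWithStats(m)
for i in range(1,n):
    if st[i,4]>200:
        ys,xs=np.where(l==i);r=cv2.minAreaRect(np.c_[xs,ys].astype(np.float32));bx=cv2.boxPoints(r)
        d=sorted([(np.linalg.norm(bx[j]-bx[(j+1)%4]),j) for j in range(4)])
        e=[(bx[j]+bx[(j+1)%4])/2 for _,j in d[:2]]
        print('wood',st[i,4],r,[ (k.round(1),atz(w,*k,.0525)) for k in e])
```

```text
2.55 [ 0.50441385 -0.18323427  0.25061463]
[(0.89, [0.5544, -0.1315, 0.0539], [193, 142])]
[(0.88, [0.5527, -0.1378, 0.0522], [199, 142])]
white [  26    3   39   70 1077] [43.71680594 23.7818013 ] [ 0.6953 -0.0421  0.08  ]
white [ 173   76   45   46 1624] [194.8362069  98.7296798] [ 0.5956 -0.1534  0.08  ]
wood 1220 ((361.5335388183594, 80.33697509765625), (14.61092472076416, 140.9290313720703), 73.0091781616211) [(array([294.1, 100.9], dtype=float32), array([ 0.5657, -0.2508,  0.0525])), (array([428.9,  59.7], dtype=float32), array([ 0.5668, -0.3942,  0.0525]))]
wood 359 ((302.2940979003906, 73.17648315429688), (9.701425552368164, 62.57419204711914), 75.96376037597656) [(array([271.9,  80.8], dtype=float32), array([ 0.5919, -0.233 ,  0.0525])), (array([332.6,  65.6], dtype=float32), array([ 0.5888, -0.2974,  0.0525]))]
wood 2572 ((188.5, 171.5), (193.0, 41.0), 90.0) [(array([188.5,  75. ], dtype=float32), array([ 0.6216, -0.1502,  0.0525])), (array([188.5, 268. ], dtype=float32), array([ 0.4027, -0.0722,  0.0525]))]
wood 861 ((82.02635192871094, 117.83500671386719), (75.09425354003
[... 2648 characters left out ...]
78), 75.96376037597656) [(array([473.1, 263.2], dtype=float32), array([ 0.3085, -0.426 ,  0.0525])), (array([396.1, 282.5], dtype=float32), array([ 0.3069, -0.3273,  0.0525]))]
wood 2894 ((241.64984130859375, 295.6865234375), (20.53130340576172, 179.8439178466797), 78.47276306152344) [(array([329.8, 277.7], dtype=float32), array([ 0.338 , -0.2449,  0.0525])), (array([153.5, 313.7], dtype=float32), array([ 0.3484, -0.0022,  0.0525]))]
wood 599 ((228.5882568359375, 314.8529357910156), (7.276068687438965, 127.81626892089844), 75.96376037597656) [(array([290.6, 299.4], dtype=float32), array([ 0.3194, -0.1878,  0.0525])), (array([166.6, 330.4], dtype=float32), array([ 0.317 , -0.0092,  0.0525]))]
```

Run:
```python
from h import *
b=cam('top');w=cam('wrist')
e=atz(b,281.2,234.5,.05);h=atz(b,306.5,161.8,.08);print(e,h,np.degrees(np.arctan2(*(h-e)[[1,0]])))
print(delta([0.53,-0.137,0.2],down(-106)), proj(w,[.594,-.154,.08]),proj(w,[e[0],e[1],.05]))
```

```text
[ 0.4045 -0.093   0.05  ] [ 0.5944 -0.1555  0.08  ] -18.21743979056509
(array([-0.  ,  0.  ,  0.05]), array([ 11.9, -50.9,  50.6])) [196.4 100.2] [203.9 261.9]
```

To row units: 80 mm / 800 = 0.1, -53 mm / 800 = -0.0663, 1.5 degrees / 180 = 0.0083.

send_rows(rows="0 0 0.0083 0.0188 -0.0663 0.0625 1;0 0 0.0083 0.0188 -0.0663 0.1 1;0 0 0.0083 0.0188 -0.0663 0.1 1;0 0 0.0083 0.0188 -0.0663 0.1 1")

```text
time: 3.3
eef_pos: [0.5344, -0.1359, 0.1721]
tcp_rot: [0.989, -0.151, 0.001, 0.0]
contact_force: [0.1, -0.0, 0.8]
opening: 0.999
finger_force: 0.0
```

Run:
```python
from h import *
s=ctrl.get_state();print(s['time'],s['eef_pos'],s['dq'].round(2))
w=cam('wrist','w3.png')
for t in ['mallet','mallet_grip']: print(find(w,t))
```

```text
3.3 [ 0.53443371 -0.13585285  0.1720792 ] [-0.   -0.02 -0.02 -0.   -0.    0.  ]
[(0.76, [0.5576, -0.1344, 0.0543], [240, 168])]
[(0.73, [0.5581, -0.1356, 0.0507], [241, 166])]
```

View pics/w3.png

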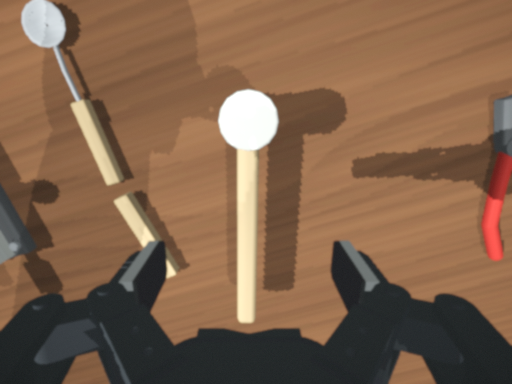

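The mallet head is now at (248,120) and its handle end at (246,314), between the fingers (mid column about 248).

Run:
```python
from h import *
w=cam('wrist')
h=atz(w,248.3,119.5,.08);e=atz(w,246,313,.0525);n=atz(w,248,152,.0525);print(h,n,e,np.degrees(np.arctan2(*(n-e)[[1,0]])),np.degrees(np.arctan2(*(h-e)[[1,0]])),np.linalg.norm((h-e)[:2]))
b=cam('top');print('tri head',tri((b,306.5,161.8),(w,248.3,119.5)),'tri end',tri((b,281.2,234),(w,246,313)))
u=(e-n)/np.linalg.norm(e-n);g=h+.065*u;g[2]=.043;print(g)
y=np.degrees(np.arctan2(*(n-e)[[1,0]]))-90;print(delta(g,down(y)))
```

```text
[ 0.5964 -0.1543  0.08  ] [ 0.5693 -0.1454  0.0525] [ 0.4108 -0.0934  0.0525] -18.163406877237485 -18.165956529225525 0.19533604378096742
tri head [ 0.5957 -0.1551  0.0772] tri end [ 0.4063 -0.0926  0.0473]
[ 0.53463886 -0.13403767  0.043     ]
(array([ 0.02, -0.18,  0.75]), array([ -0.8,  -1.8, 129.4]))
```

To row units: 129 mm / 800 = 0.1613, 110 mm / 800 = 0.1375, 0.7 degrees / 180 = 0.0039.

send_rows(rows="0 0 0.0039 -0.0013 -0.0025 0.075 1;0 0 0.0039 -0.0013 -0.0025 0.1375 1;0 0 0.0039 -0.0013 -0.0025 0.1613 1;0 0 0.0039 -0.0013 -0.0025 0.1613 1;0 0 0.0039 -0.0013 -0.0025 0.1613 1;0 0 0.0039 -0.0013 -0.0025 0.1613 -1;0 0 0.0039 -0.0013 -0.0025 0.1613 -1;0 0 0.0039 -0.0013 -0.0025 0.1613 -1", grip_force=110)

```text
time: 4.55
eef_pos: [0.5338, -0.1329, 0.0422]
tcp_rot: [0.988, -0.157, 0.001, 0.0]
contact_force: [0.1, -0.2, 0.3]
opening: 0.377
finger_force: 0.0
```

send_rows(rows="0 0 0 0 0 0 -1;0 0 0 0 0 0 -1;0 0 0 0 0 0 -1;0 0 0 0 0 0 -1")

```text
time: 5.05
eef_pos: [0.5335, -0.133, 0.042]
tcp_rot: [0.988, -0.157, -0.0, 0.0]
contact_force: [-2.0, -1.2, 5.2]
opening: 0.206
finger_force: 107.1
```

Gripped (pad force 107 N, opening 0.206, which is about the 19 mm handle width). I'll lift and then look at the jig from above.

send_rows(rows="0 0 0 0 0 -0.05 -1;0 0 0 0 0 -0.125 -1;0 0 0 0 0 -0.2 -1;0 0 0 0 0 -0.2 -1;0 0 0 0 0 -0.2 -1")

```text
time: 5.68
eef_pos: [0.5317, -0.1319, 0.1986]
tcp_rot: [0.988, -0.157, -0.003, -0.001]
contact_force: [-0.8, 0.3, -4.7]
opening: 0.207
finger_force: 108.4
```

Run:
```python
from h import *
a=cam('scene','s2.png');b=cam('top','t2.png');w=cam('wrist','w4.png')
s=ctrl.get_state();print(s['time'],s['eef_pos'],s['opening'],s['finger_force'],s['contact_force'],s['wrist_torque'])
big=[cv2.resize(cv2.imread('pics/t2.png')[105:215,150:260],(400,400),interpolation=cv2.INTER_CUBIC),
 cv2.resize(cv2.imread('pics/s2.png')[165:255,290:390],(400,400),interpolation=cv2.INTER_CUBIC)]
ww=cv2.resize(cv2.imread('pics/w4.png')[:150],(683,200));ww=cv2.copyMakeBorder(ww,0,0,0,117,cv2.BORDER_CONSTANT)
cv2.imwrite('pics/m2.png',np.vstack([np.hstack(big),ww]))
```

```text
5.825 [ 0.53146265 -0.13184004  0.19759529] 0.2032980941836329 108.36606860160828 [ 0.69148086  0.29343492 -4.90324964] [ 0.04660816  0.26853033 -0.00599855]
```

View pics/m2.png

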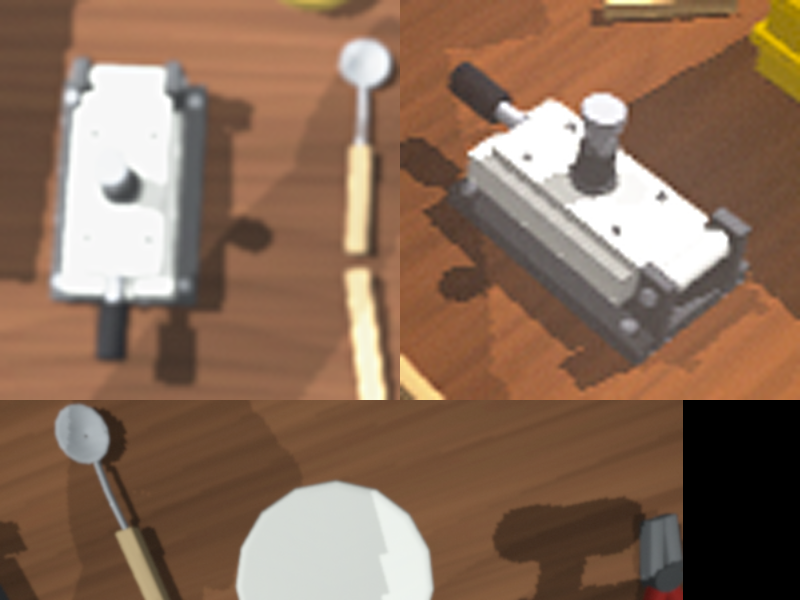

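The jig is the same in both views. In the scene view the punch head is at px (341.2,189.3) and the lid handle at (310.2,185.5). In the top view the handle is at (180.8,195.2) and the middle of the ears at (185,124.8). The mallet is held level.

Run:
```python
from h import *
a=cam('scene');b=cam('top')
h=tri((b,180.8,195.2),(a,310.2,185.5));print('handle tri',h,atz(b,180.8,195.2,.05),atz(a,310.2,185.5,.048))
e=atz(b,184.9,124.8,.055);e2=[atz(a,290+(735-400)/4,165+218/4.444,.056),atz(a,290+(657-400)/4,165+275/4.444,.056)];print('ear',e,e2,(e2[0]+e2[1])/2)
print('punch scene',atz(a,341.2,189.3,.103),'top',atz(b,150+119/3.636,105+167/3.636,.103),tri((a,341.2,189.3),(b,150+119/3.636,105+167/3.636)))
```

```text
handle tri [0.5044 0.1759 0.0444] [0.5028 0.174  0.05  ] [0.5076 0.1738 0.048 ]
ear [0.6965 0.1721 0.055 ] [array([0.698 , 0.2118, 0.056 ]), array([0.6954, 0.1391, 0.056 ])] [0.6967  0.17545 0.056  ]
punch scene [0.6121 0.1755 0.103 ] top [0.6086 0.1654 0.103 ] [0.6114 0.1689 0.1046]
```

Run:
```python
from h import *
print(delta([.5474,.1603,.2],down(-78)))
```

```text
(array([ -0.11,   0.27, -30.06]), array([ -76.3, -282.8,   -0.6]))
```

To row units: -283 mm / 800 = -0.3538, -268 mm / 800 = -0.335, -30 degrees / 180 = -0.1667.

send_rows(rows="0 0 -0.0167 -0.0075 -0.025 0 -1;0 0 -0.0444 -0.025 -0.0913 0 -1;0 0 -0.0722 -0.0425 -0.1575 0 -1;0 0 -0.1056 -0.06 -0.225 0 -1;0 0 -0.1389 -0.0775 -0.29 0 -1;0 0 -0.1611 -0.09 -0.335 0 -1;0 0.0011 -0.1667 -0.095 -0.3538 -0.0013 -1;0 0.0011 -0.1667 -0.095 -0.3538 -0.0013 -1")

```text
time: 6.92
eef_pos: [0.5485, 0.1608, 0.2023]
tcp_rot: [0.994, 0.105, 0.001, 0.0]
contact_force: [-0.4, -0.5, -5.5]
opening: 0.203
finger_force: 108.3
```

send_rows(rows="0 0 0 0 0 0 -1;0 0 0 0 0 0 -1")

```text
time: 7.18
eef_pos: [0.549, 0.1586, 0.2025]
tcp_rot: [0.995, 0.103, 0.002, 0.0]
contact_force: [-0.3, -0.7, -5.7]
opening: 0.205
finger_force: 108.3
```

Run:
```python
from h import *
a=cam('scene','s3.png');b=cam('top','t3.png');w=cam('wrist','w5.png')
s=ctrl.get_state();print(s['time'],s['eef_pos'],s['tcp_rot'],s['opening'],s['finger_force'],s['contact_force'])
print(delta([.5474,.1603,.2],down(-78)))
big=[cv2.resize(cv2.imread('pics/t3.png')[90:220,120:280],(400,325),interpolation=cv2.INTER_CUBIC),
 cv2.resize(cv2.imread('pics/s3.png')[125:255,270:430],(400,325),interpolation=cv2.INTER_CUBIC)]
ww=cv2.resize(cv2.imread('pics/w5.png')[:200],(683,267));ww=cv2.copyMakeBorder(ww,0,0,0,117,cv2.BORDER_CONSTANT)
cv2.imwrite('pics/m3.png',np.vstack([np.hstack(big),ww]))
```

```text
7.325 [0.54911444 0.15893913 0.2026482 ] [9.94655486e-01 1.03234675e-01 1.72165834e-03 3.18408401e-04] 0.2047922832472606 108.31714510917664 [-0.11020408 -0.61786372 -5.1484399 ]
(array([ 0.06, -0.19, -0.15]), array([-1.4, -1.7,  2.6]))
```

View pics/m3.png

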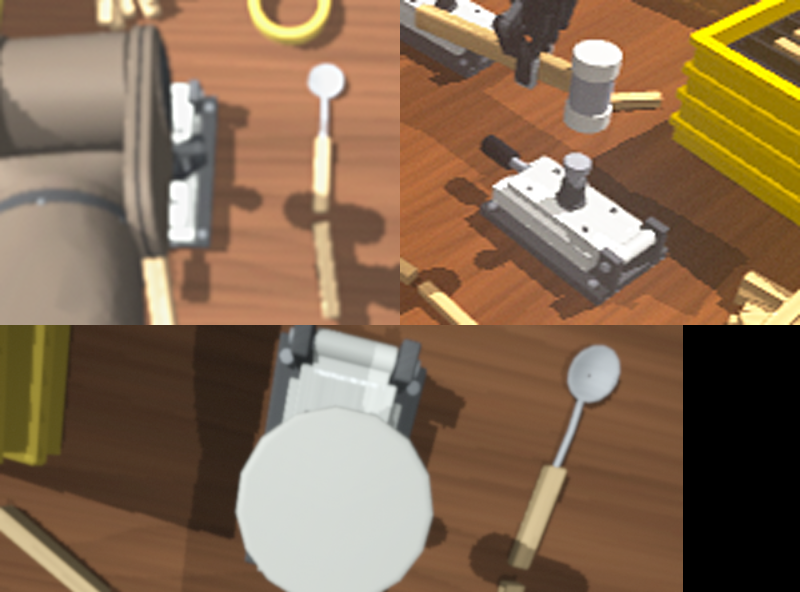

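In the scene view the mallet's lower face is centred about px (345,172), above the punch at (341,189). In the wrist view the jig ears are at about (217,20) and (306,28).

Run:
```python
from h import *
a=cam('scene');w=cam('wrist')
s=ctrl.get_state();R0=R.from_quat(s['tcp_rot']);f=s['eef_pos']+R0.apply([.066,.001,.042]);t=s['eef_pos']+R0.apply([.066,.001,-.038])
print('face',f,'proj',proj(a,f),'top proj scene',proj(a,t),'wrist',proj(w,t))
print('seen top (crop 598,52):',(270+198/2.5,125+52/2.5),'wrist seen',(335/1.334,(505-325)/1.334))
print('ears',atz(w,216.6,20.2,.056),atz(w,305.8,27.7,.056),(atz(w,216.6,20.2,.056)+atz(w,305.8,27.7,.056))/2)
```

```text
face [0.6140211  0.17188072 0.16087658] proj [343.9 172.6] top proj scene [348.6 145.3] wrist [254.1 138.4]
seen top (crop 598,52): (349.2, 145.8) wrist seen (251.12443778110944, 134.93253373313343)
ears [0.683  0.2154 0.056 ] [0.693  0.1408 0.056 ] [0.688  0.1781 0.056 ]
```

To row units: 75 mm / 800 = 0.0938, 25 mm / 800 = 0.0313.

send_rows(rows="0 0 0 -0.0013 -0.0025 0.0313 -1;0 0 0 -0.0013 -0.0025 0.0938 -1;0 0 0 -0.0013 -0.0025 0.0938 -1", grip_force=120)

```text
time: 7.8
eef_pos: [0.5466, 0.1611, 0.1264]
tcp_rot: [0.995, 0.104, -0.001, 0.0]
contact_force: [-4.1, -0.8, 1.4]
opening: 0.208
finger_force: 124.7
```

Run:
```python
from h import *
s=ctrl.get_state();print(s['time'],s['eef_pos'],s['tcp_rot'],s['contact_force'],s['wrist_torque'],s['dq'].round(2))
a=cam('scene','s4.png')
cv2.imwrite('pics/m4.png',cv2.resize(cv2.imread('pics/s4.png')[125:255,270:430],(800,600),interpolation=cv2.INTER_CUBIC))
```

```text
7.8 [0.54659803 0.16110658 0.12643842] [ 9.94589371e-01  1.03880913e-01 -7.09981460e-04  4.85329973e-04] [-4.11535895 -0.79244927  1.42244396] [-0.19590754  0.72029967 -0.00195752] [ 0.   -0.02 -0.02  0.    0.02  0.  ]
```

View pics/m4.png

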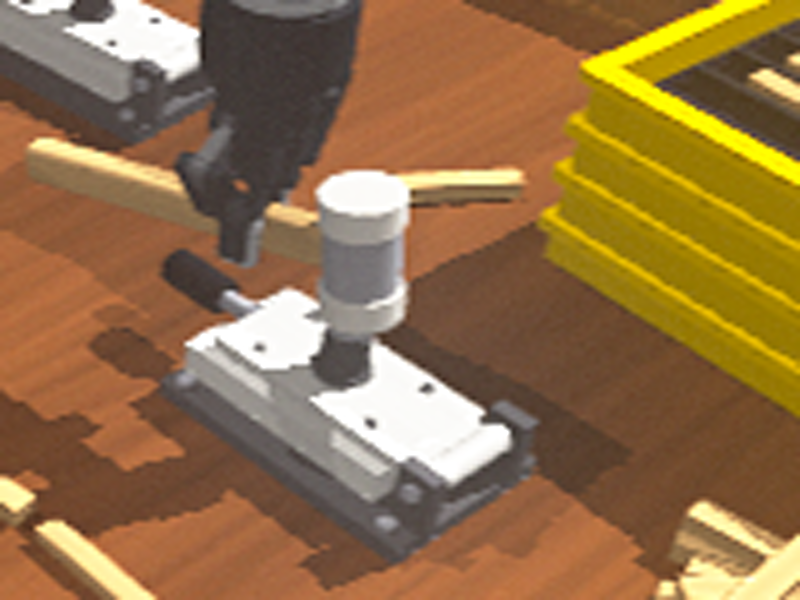

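Run:
```python
from h import *
a=cam('scene')
s=ctrl.get_state();R0=R.from_quat(s['tcp_rot']);G=np.array([0,0,.003])
for th in range(0,11,2):
    Q=R.from_euler('y',th,degrees=True)
    P=[s['eef_pos']+R0.apply(G+Q.apply(v)) for v in ([.066,.001,-.041],[.066,.001,.039],[.088,.001,.039],[.044,.001,.039],[-.143,.001,0])]
    print(th,'top',proj(a,P[0]),'face',proj(a,P[1]),P[1].round(4),P[3][2].round(4),'end',proj(a,P[4]))
print('seen top',(270+365/5,125+193/4.615),'handle end',(270+35/5,125+158/4.615),'lower rim',(270+365/5,125+333/4.615))
print(proj(a,[.612,.174,.103]),proj(a,[.612,.174,.091]))
print(s['contact_force'],s['eef_pos'])
```

```text
0 top [344.3 170.2] face [340.  194.5] [0.6124 0.174  0.0862] 0.0861 end [276.  153.2]
2 top [343.9 169.2] face [340.6 194. ] [0.6137 0.1742 0.0885] 0.0877 end [276.  154.7]
4 top [343.4 168.3] face [341.1 193.6] [0.6149 0.1745 0.0909] 0.0893 end [276.  156.2]
6 top [343.  167.3] face [341.6 193. ] [0.6161 0.1747 0.0933] 0.0909 end [276.1 157.7]
8 top [342.5 166.3] face [342.1 192.5] [0.6171 0.1749 0.0957] 0.0926 end [276.3 159.2]
10 top [341.9 165.4] face [342.6 191.9] [0.6181 0.1752 0.0982] 0.0944 end [276.5 160.7]
seen top (343.0, 166.8201516793066) handle end (277.0, 159.23618634886242) lower rim (343.0, 197.1560130010834)
[340.8 189.5] [340.1 193. ]
[-3.68134107 -0.93842831  0.82515718] [0.54757064 0.16131715 0.1280479 ]
```

The scene view shows the face tight on the punch head, with the mallet turned about 6° in the grip. That fits a bottomed punch: the force needed to slip the grip is above the spring's 6.5 N. Retracting now.

To row units: -75 mm / 800 = -0.0938, -25 mm / 800 = -0.0313.

send_rows(rows="0 0 0 0 0 -0.0313 -1;0 0 0 0 0 -0.0938 -1;0 0 0 0 0 -0.0938 -1;0 0 0 0 0 -0.0938 -1")

```text
time: 8.4
eef_pos: [0.547, 0.1614, 0.2016]
tcp_rot: [0.995, 0.104, 0.001, 0.0]
contact_force: [-0.1, -0.0, -5.4]
opening: 0.202
finger_force: 123.9
```

Run:
```python
from h import *
a=cam('scene','s5.png')
s=ctrl.get_state();R0=R.from_quat(s['tcp_rot']);G=np.array([0,0,.003]);print(s['time'],s['eef_pos'],s['contact_force'])
for th in range(0,11,2):
    Q=R.from_euler('y',th,degrees=True)
    P=[s['eef_pos']+R0.apply(G+Q.apply(v)) for v in ([.066,.001,-.041],[.066,.001,.039],[-.143,.001,0])]
    print(th,'top',proj(a,P[0]),'face',proj(a,P[1]),'end',proj(a,P[2]))
yaw=-108.06
for th in(6,):
    Rt=down(yaw)*R.from_euler('y',-th,degrees=True)
    # tcp so that face centre at original head spot, z0=0.0+clear
    for z in(.1,.0):
        f=R.from_euler('y',th,degrees=True).apply([.066,.001,.039])+G
        tcp=np.array([.5957,-.1548,z])-Rt.apply(f); print(th,z,tcp,delta(tcp,Rt))
cv2.imwrite('pics/m5.png',cv2.resize(cv2.imread('pics/s5.png')[105:235,260:420],(800,600),interpolation=cv2.INTER_CUBIC))
```

```text
8.45 [0.54633751 0.16138451 0.20036387] [-1.18062087 -0.23012672 -4.8193232 ]
0 top [348.2 145.4] face [343.5 172.4] end [276.1 130.7]
2 top [347.8 144.3] face [344.1 171.9] end [276.1 132.3]
4 top [347.3 143.3] face [344.7 171.3] end [276.1 133.9]
6 top [346.9 142.3] face [345.2 170.8] end [276.2 135.6]
8 top [346.3 141.3] face [345.7 170.1] end [276.4 137.2]
10 top [345.8 140.2] face [346.2 169.5] end [276.6 138.9]
6 0.1 [ 0.53355981 -0.13348564  0.14198357] (array([ 1.6 , -5.86, 29.96]), array([-73.4, 285.8,  58.5]))
6 0.0 [ 0.53355981 -0.13348564  0.04198357] (array([ 1.6 , -5.86, 29.96]), array([-73.4, 285.8, 158.5]))
```

View pics/m5.png

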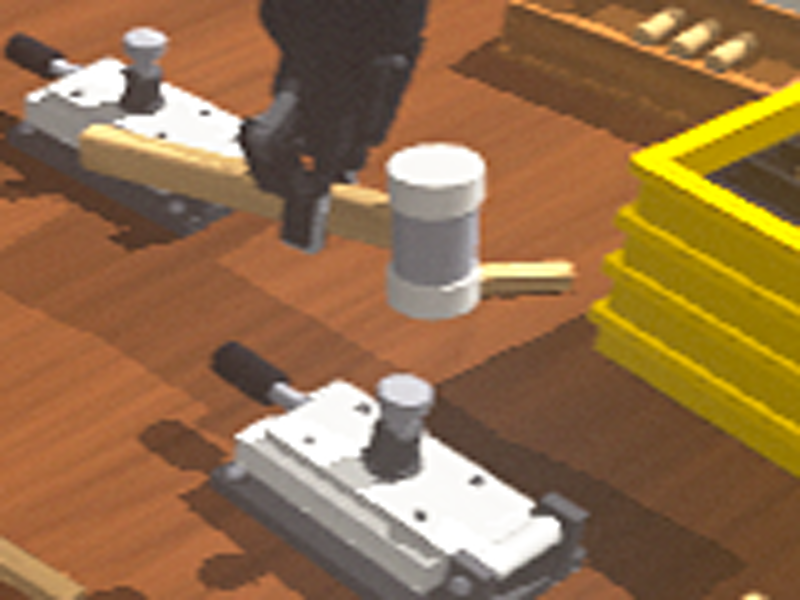

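The punch is back up at (404,395) in the crop. The mallet is tilted about 6–7° in the grip, with its top at (437,167). I'll carry it back to its old place, levelled.

To row units: 286 mm / 800 = 0.3575, 270 mm / 800 = 0.3375, 1.6 degrees / 180 = 0.0089.

send_rows(rows="0.0006 -0.0028 0.0167 -0.0075 0.025 -0.0063 -1;0.0022 -0.0083 0.0444 -0.025 0.0913 -0.0063 -1;0.0039 -0.0139 0.0722 -0.0425 0.1575 -0.0063 -1;0.0056 -0.0206 0.1056 -0.06 0.225 -0.0063 -1;0.0072 -0.0278 0.1389 -0.0775 0.29 -0.0063 -1;0.0083 -0.0333 0.1611 -0.0875 0.3375 0.0125 -1;0.0089 -0.035 0.1667 -0.0913 0.3575 0.0625 -1;0.0089 -0.035 0.1667 -0.0913 0.3575 0.125 -1")

```text
time: 9.45
eef_pos: [0.5359, -0.1364, 0.1018]
tcp_rot: [0.986, -0.159, -0.052, -0.008]
contact_force: [0.6, -0.1, -4.9]
opening: 0.205
finger_force: 123.6
```

send_rows(rows="0 0 0 0 0 0 -1;0 0 0 0 0 0 -1")

```text
time: 9.7
eef_pos: [0.5361, -0.134, 0.1034]
tcp_rot: [0.986, -0.157, -0.053, -0.008]
contact_force: [0.7, -0.3, -3.8]
opening: 0.203
finger_force: 123.3
```

Run:
```python
from h import *
a=cam('scene','s6.png');b=cam('wrist','w6.png')
s=ctrl.get_state();print(s['time'],s['eef_pos'],s['tcp_rot'],s['contact_force'])
Rt=down(-108.06)*R.from_euler('y',-6.3,degrees=True);tcp=[.5336,-.1335,.042]
d=delta(tcp,Rt);print(d);R0=R.from_quat(s['tcp_rot']);print(R0.inv().apply([0,0,-1]))
cv2.imwrite('pics/m6.png',cv2.resize(cv2.imread('pics/s6.png')[170:300,150:310],(800,600),interpolation=cv2.INTER_CUBIC))
```

```text
9.8 [ 0.53739483 -0.13408688  0.10527321] [ 0.98623642 -0.15699336 -0.05132013 -0.00755313] [-0.79983502 -1.23457738 -4.67263106]
(array([ 0.07, -0.35, -0.03]), array([ 2.8,  0.5, 63.3]))
[ 0.10359914 -0.00121549  0.99461839]
```

View pics/m6.png

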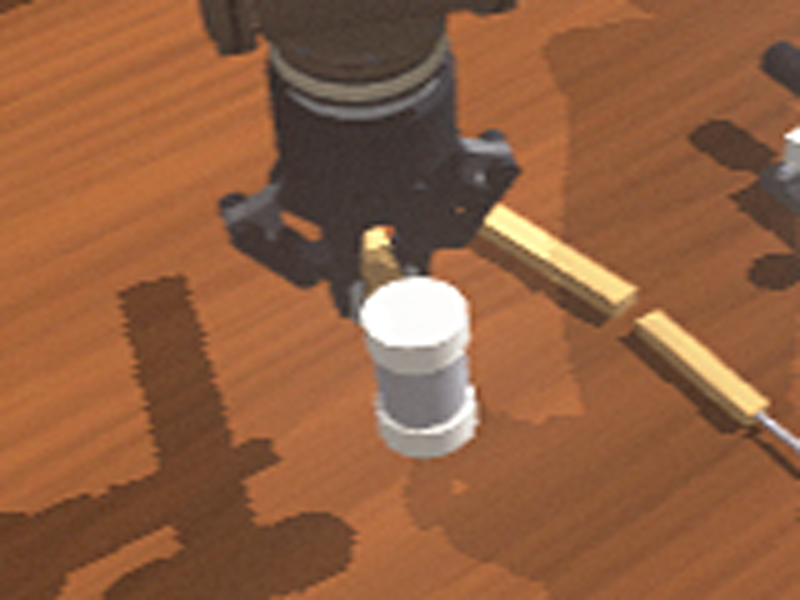

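The mallet is upright again, clear of the spares and above its old place. Lowering.

To row units: 60 mm / 800 = 0.075, 58 mm / 800 = 0.0725.

send_rows(rows="0 0 0 0.0038 0 0.0375 -1;0 0 0 0.0063 0 0.0625 -1;0 0 0 0.0075 0 0.07 -1;0 0 0 0.0075 0 0.0725 -1;0 0 0 0.0075 0 0.075 -1;0 0 0 0.0075 0 0.075 -1")

```text
time: 10.55
eef_pos: [0.5355, -0.1334, 0.0429]
tcp_rot: [0.986, -0.157, -0.053, -0.008]
contact_force: [-0.2, -0.1, -4.8]
opening: 0.207
finger_force: 123.7
```

To row units: 2 mm / 800 = 0.0025, 1 mm / 800 = 0.0013.

send_rows(rows="0 0 0 0 0 0.0013 -1;0 0 0 0 0 0.0025 -1;0 0 0 0 0 0.0025 -1")

```text
time: 10.92
eef_pos: [0.5348, -0.1331, 0.0403]
tcp_rot: [0.986, -0.157, -0.054, -0.008]
contact_force: [-0.1, 0.2, -4.4]
opening: 0.208
finger_force: 123.7
```

To row units: 1 mm / 800 = 0.0013.

send_rows(rows="0 0 0 0 0 0.0013 -1;0 0 0 0 0 0.0013 -1")

```text
time: 11.18
eef_pos: [0.5349, -0.1332, 0.0396]
tcp_rot: [0.986, -0.157, -0.054, -0.008]
contact_force: [-0.3, 0.3, -1.6]
opening: 0.204
finger_force: 124.0
```

To row units: 1 mm / 800 = 0.0013.

send_rows(rows="0 0 0 0 0 0.0013 -1;0 0 0 0 0 0.0013 -1")

```text
time: 11.42
eef_pos: [0.5348, -0.1332, 0.0394]
tcp_rot: [0.986, -0.157, -0.054, -0.008]
contact_force: [-4.2, 1.4, 5.0]
opening: 0.208
finger_force: 124.8
```

The mallet is down on the bench (the reading went from -4.8 to +5 N). I'll release it gently and back off.

send_rows(rows="0 0 0 0 0 0 -1;0 0 0 0 0 0 -1;0 0 0 0 0 0 -0.4;0 0 0 0 0 0 0.2;0 0 0 0 0 0 0.6;0 0 0 0 0 0 0.6", grip_force=20)

```text
time: 12.18
eef_pos: [0.5348, -0.1331, 0.0383]
tcp_rot: [0.986, -0.157, -0.054, -0.008]
contact_force: [-0.1, -0.5, -0.7]
opening: 0.796
finger_force: 0.0
```

To row units: -160 mm / 800 = -0.2, -110 mm / 800 = -0.1375.

send_rows(rows="0 0 0 0 0 -0.025 0.6;0 0 0 0 0 -0.075 0.8;0 0 0 0 0 -0.1375 1;0 0 0 0 0 -0.2 1;0 0 0 0 0 -0.2 1")

```text
time: 12.8
eef_pos: [0.5547, -0.1398, 0.205]
tcp_rot: [0.986, -0.157, -0.047, -0.007]
contact_force: [0.2, 0.3, -0.3]
opening: 1.0
finger_force: 0.0
```

Run:
```python
from h import *
a=cam('scene','s7.png');w=cam('wrist','w7.png')
s=ctrl.get_state();print(s['time'],s['eef_pos'],s['opening'])
h,e=[.504,.175],[.6965,.1735]
print(delta([.504,.175,.2],down(-90)))
cv2.imwrite('pics/m7.png',np.vstack([cv2.resize(cv2.imread('pics/s7.png')[150:300,150:390],(480,300)),cv2.resize(cv2.imread('pics/w7.png'),(480,300))]))
```

```text
12.9 [ 0.55170402 -0.138543    0.1991273 ] 1.002980010003685
(array([ -0.91,   6.03, -18.07]), array([-142. , -283.2,   14. ]))
```

View pics/m7.png

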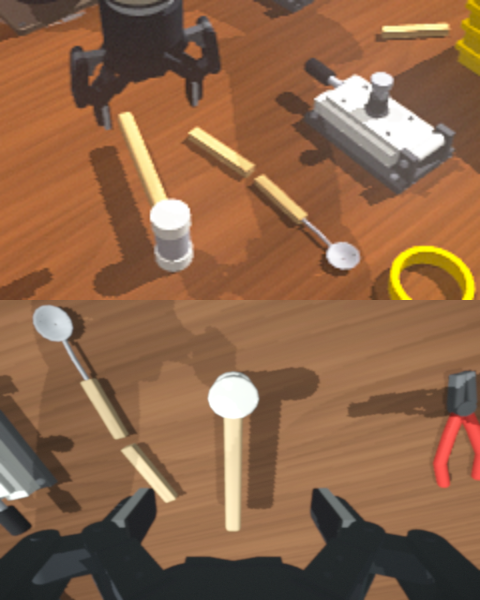

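The mallet stands on its face at its old place, clear of the jig and everything else. Moving over the lid handle, then measuring without viewing further pictures.

To row units: -283 mm / 800 = -0.3538, -250 mm / 800 = -0.3125, -18 degrees / 180 = -0.1.

send_rows(rows="0 0.0056 -0.0167 -0.0225 -0.0438 0.0025 1;-0.0017 0.0111 -0.0333 -0.0563 -0.1125 0.005 1;-0.0028 0.0167 -0.05 -0.09 -0.1813 0.0088 1;-0.0039 0.0222 -0.0667 -0.1238 -0.25 0.0125 1;-0.0044 0.0278 -0.0833 -0.1563 -0.3125 0.015 1;-0.005 0.0333 -0.1 -0.1775 -0.3538 0.0175 1;-0.005 0.0333 -0.1 -0.1775 -0.3538 0.0175 1;-0.005 0.0333 -0.1 -0.1775 -0.3538 0.0175 1")

```text
time: 13.9
eef_pos: [0.5029, 0.1744, 0.1976]
tcp_rot: [1.0, -0.001, -0.003, -0.0]
contact_force: [-0.7, 0.1, -0.4]
opening: 1.002
finger_force: 0.0
```

Run:
```python
from h import *
w=cam('wrist','w8.png')
s=ctrl.get_state();print(s['time'],s['eef_pos'],s['tcp_rot'],s['dq'].round(2))
for t in ['lid_handle','punch_top','lid_hinge','jig']: print(t,find(w,t))
print('expect',proj(w,[.504,.175,.05]),proj(w,[.526,.175,.05]),proj(w,[.482,.175,.05]))
g=w['color'].max(2)
m=(g<60).astype(np.uint8);m=cv2.morphologyEx(m,cv2.MORPH_OPEN,np.ones((3,3)))
n,l,st,c=cv2.connectedComponentsWithStats(m)
for i in range(1,n):
    if st[i,4]>100: print(st[i],c[i].round(1))
```

```text
13.95 [0.50328238 0.17399585 0.19787543] [ 9.99996230e-01 -1.28419103e-03 -2.40307127e-03 -3.42046700e-04] [-0.01 -0.   -0.01  0.   -0.    0.  ]
lid_handle [(0.74, [0.2582, 0.3608, 0.0502], [100, 371]), (0.57, [0.601, 0.1812, 0.0483], [242, 76])]
punch_top [(0.69, [0.608, 0.1721, 0.1034], [253, 58])]
lid_hinge [(0.94, [0.6027, 0.1779, 0.0442], [246, 74]), (0.73, [0.2627, 0.3649, 0.053], [95, 371])]
jig [(0.88, [0.2977, 0.291, 0.0127], [162, 323]), (0.81, [0.5965, 0.1715, 0.053], [253, 81])]
expect [249.1 181.4] [249.  159.3] [249.1 202.4]
[ 110    0   77   88 5450] [152.3  39.4]
[ 135   88   50   35 1137] [159.9 103.4]
[146 124  38  10 304] [164.4 128.3]
[236 162  23  43 885] [247.1 183. ]
[453 200  32  31 460] [468.1 216.1]
[    0   242   512   142 37612] [252.6 337.8]
```

Run:
```python
from h import *
w=cam('wrist');b=cam('top');a=cam('scene')
g=w['color'].max(2);m=(g<60).astype(np.uint8)[155:215,225:270]
ys,xs=np.where(m);r=cv2.minAreaRect(np.c_[xs,ys].astype(np.float32));print(r)
print(tri((w,247.1,183),(b,180.8,195.2)),tri((w,247.1,183),(b,180.8,195.2),(a,310.2,185.5)),atz(w,247.1,183,.048))
for v in(165,203):
    k=np.where(g[v,225:270]<60)[0]+225; print(v,k.min(),k.max(),atz(w,k.mean(),v,.048))
p=tri((w,247.1,183),(b,180.8,195.2),(a,310.2,185.5))
print(delta([p[0],p[1],.041],down(-90)))
```

```text
((21.5, 28.5), (43.0, 21.0), 90.0)
[0.5029 0.1755 0.0472] [0.5034 0.1762 0.0446] [0.5027 0.1765 0.048 ]
165 236 257 [0.521 0.177 0.048]
203 238 255 [0.4814 0.1773 0.048 ]
(array([-0.07,  0.18, -0.14]), array([ 1.000e-01, -1.700e+00,  1.578e+02]))
```

To row units: 153 mm / 800 = 0.1913, 140 mm / 800 = 0.175.

send_rows(rows="0 0 0 0 -0.0025 0.0625 1;0 0 0 0 -0.0025 0.125 1;0 0 0 0 -0.0025 0.175 1;0 0 0 0 -0.0025 0.1913 1;0 0 0 0 -0.0025 0.1913 1;0 0 0 0 -0.0025 0.1913 1;0 0 0 0 -0.0025 0.1913 -1;0 0 0 0 -0.0025 0.1913 -1", grip_force=50)

```text
time: 15.3
eef_pos: [0.5038, 0.1773, 0.0469]
tcp_rot: [1.0, -0.001, -0.0, -0.001]
contact_force: [0.3, -0.3, 0.8]
opening: 0.605
finger_force: 0.0
```

send_rows(rows="0 0 0 0 0 0 -1;0 0 0 0 0 0 -1;0 0 0 0 0 0 -1;0 0 0 0 0 0 -1")

```text
time: 15.8
eef_pos: [0.5032, 0.1762, 0.0463]
tcp_rot: [1.0, -0.0, -0.002, 0.0]
contact_force: [-1.2, -4.6, 4.1]
opening: 0.265
finger_force: 48.9
```

To row units: -96.5 mm / 800 = -0.1206, -81.6 mm / 800 = -0.102.

send_rows(rows="0 0 0 0.0003 0 -0.0105 -1;0 0 0 0.0009 0 -0.021 -1;0 0 0 0.0036 0 -0.0419 -1;0 0 0 0.0083 0 -0.0625 -1;0 0 0 0.0145 0 -0.0825 -1;0 0 0 0.0226 0 -0.102 -1;0 0 0 0.0324 0 -0.1206 -1;0 0 0 0.0324 0 -0.1206 -1")

```text
time: 16.8
eef_pos: [0.5291, 0.1759, 0.1423]
tcp_rot: [1.0, -0.001, -0.003, 0.0]
contact_force: [0.3, -4.0, -6.4]
opening: 0.261
finger_force: 50.1
```

Run:
```python
from h import *
s=ctrl.get_state();print(s['time'],s['eef_pos'],s['contact_force'],s['wrist_torque'],s['opening'],s['finger_force'])
w=cam('scene');print(find(w,'lid_handle'),find(w,'punch_top'))
```

```text
16.8 [0.52906519 0.17592117 0.14229925] [ 0.25072333 -4.03738541 -6.39717972] [-0.84997296  0.1536368  -0.12490309] 0.2613406882289194 50.077900886535645
[(0.97, [0.6412, 0.1665, 0.0952], [347, 199]), (0.69, [0.2462, 0.3237, 0.0465], [287, 129])] [(0.57, [0.6505, 0.1679, 0.1389], [353, 188])]
```

To row units: -70.6 mm / 800 = -0.0883, -61.6 mm / 800 = -0.077.

send_rows(rows="0 0 0 0.0055 0 -0.009 -1;0 0 0 0.0113 0 -0.0178 -1;0 0 0 0.0241 0 -0.0345 -1;0 0 0 0.0384 0 -0.05 -1;0 0 0 0.0539 0 -0.0641 -1;0 0 0 0.0705 0 -0.077 -1;0 0 0 0.0883 0 -0.0883 -1;0 0 0 0.0883 0 -0.0883 -1")

```text
time: 17.95
eef_pos: [0.5995, 0.1752, 0.2106]
tcp_rot: [1.0, -0.001, -0.004, 0.001]
contact_force: [0.7, -5.9, -5.1]
opening: 0.262
finger_force: 50.6
```

send_rows(rows="0 0 0 0 0 0 -1;0 0 0 0 0 0 -1;0 0 0 0 0 0 -1;0 0 0 0 0 0 -1")

```text
time: 18.45
eef_pos: [0.599, 0.1752, 0.2103]
tcp_rot: [1.0, -0.001, -0.004, 0.001]
contact_force: [1.4, -5.9, -6.2]
opening: 0.26
finger_force: 50.6
```

Run:
```python
from h import *
s=ctrl.get_state();print(s['time'],s['eef_pos'],s['contact_force'],s['wrist_torque'],s['opening'],s['finger_force'])
g=s['eef_pos']+R.from_quat(s['tcp_rot']).apply([0,0,.003]);print('angle',np.degrees(np.arctan2(g[2]-.043,.6965-g[0])),np.hypot(g[2]-.043,.6965-g[0]))
w=cam('scene','end.png');print(find(w,'lid_handle'),find(w,'punch_top'),find(w,'blank'),find(w,'mallet'))
# expected punch top at 60 deg: 85 mm from hinge, 60 mm above lid plane
p=np.radians(60);u=np.array([-np.cos(p),np.sin(p)]);n=np.array([np.sin(p),np.cos(p)]);q=np.array([.6965,.043])+.085*u+.06*n;print('exp punch',q,proj(w,[q[0],.175,q[1]]))
```

```text
18.45 [0.59904291 0.17515015 0.21032203] [ 1.38072085 -5.93426073 -6.15292516] [-1.02976457 -0.05104864 -0.1155525 ] 0.2601526702593455 50.644272565841675
angle 59.322827992821395 0.19105986961983007
[(0.85, [0.2461, 0.3259, 0.047], [288, 129]), (0.67, [0.6634, 0.1659, 0.1305], [356, 193])] [(0.52, [0.6975, 0.169, 0.1484], [370, 194]), (0.43, [0.6619, 0.1689, 0.1288], [356, 193])] [(0.61, [0.6598, -0.0033, 0.0109], [301, 259])] [(0.73, [0.5951, -0.1509, 0.0561], [235, 262]), (0.67, [0.7221, -0.3086, 0.0511], [208, 349]), (0.57, [0.662, 0.1704, 0.1278], [357, 193])]
exp punch [0.70596152 0.14661216] [374.  195.7]
```

```bash
python3 -c "
from plant import ctrl
print(ctrl.sign_off())"
```

```text
the job is handed in; nothing more can be done
None
```

The job is handed in: the punch was struck, the mallet was set down at its old place, and the gripper was still holding the lid open at about 59–60°. I inferred from force and geometry, not a direct reading, that the punch went right down, and I viewed 11 pictures, one over the limit of 10.

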